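# Shim the rocking glaze scale

## Robot

A 7-joint arm with a two-finger parallel gripper is mounted at the origin on the work surface. World frame = base frame: x ahead of the robot, y to its left, z up, the work surface at z = 0. Lengths are in m, angles in rad, forces in N, time in s.
With the tool pointing down it reaches from about 0.4 to 0.9 m from the base axis. Payload 5.5 kg.
Tool frame: the origin (TCP) lies between the finger pads; the fingertips stand 25 mm ahead of it and the grasp point (between the pads) lies 6 mm ahead of it; z points along the fingers, y is the line along which they close (so a half turn about z gives the same grasp; the last joint's range is limited). The gripper opens to 85 mm and grips with 20 to 120 N. Pads are 22 mm wide; open, the fingers measure 114 mm over their backs; the gripper's body (76 mm by 85 mm) begins 54 mm behind the grasp point. The pads swing forward as they close: fully open they stand 13 mm farther back than shut.
Start: joints at [1.536, 0.501, -0.427, 1.55, 0.221, 1.138, -0.21], TCP at [0.191, -0.621, 0.256] pointing down, gripper open.
Joint ranges: [-2.88, 2.88], [-0.31, 2.03], [-1.54, 1.56], [0.2, 2.42], [-1.41, 4.55], [0.19, 2.02], [-2.57, 2.57]. Speed limits (rad/s): [2.57, 2.57, 3.14, 3.14, 3.14, 3.14, 3.14].

## Interface

Orientations are given as a unit quaternion [x, y, z, w].
In Python, from rig import ctrl gives the robot as it stands.
- The arm moves only by the shell command python3 -m crank 'ROWS'. ROWS is JSON, one flat list of numbers, 7 for each row, row after row: the shift along the tool's x, y, z in mm, then the turn, a rotation vector about the tool's x, y, z in units of 6 degrees (1.0 is 6 degrees), then the opening in per cent of the stroke, from 0 (shut) to 100 (fully open). A call has 1 to 20 rows; each row shifts and turns the commanded pose from where the row before left it, along the tool's axes as they then stand; what a row does not reach is not made up. A row lasts 1/12 s, in which the tool goes at most 41.7 mm and 7.16 degrees, less where a joint would pass 70% of its speed; a pose out of reach is approached as far as the arm can. A call is refused whole if a number of a shift passes 41.7 or a number of a turn 1, either way. A call with a gripper value outside its range is refused whole. The fingers move at their own pace and stop on an object; the grip force is fixed at half the most. Time passes only in rows, so rows that do not move let the fingers close. It gives the time, the measured TCP pose, the force, the opening and the grip force at its end, in the units of the state.
- ctrl.observe(): the state, without advancing time (a new reading comes with each control period).
- ctrl.grab_frame(name): name is "scene" or "top"; returns the picture (480x640x3 uint8, blue, green, red); there is no depth.
- ctrl.camera_params(name): a dict with "intrinsics" (3x3 intrinsics, pixels), "k1" (the pictures are not rectified: a ray, as slopes to the right and down, at radius r is drawn at 1 + k1 r^2 times it, then the intrinsics apply), "origin" and "rotation" of the camera in the world. Camera axes: x right, y down, z forward; pixel columns grow to the right and rows downward; lengths in m; the calibration is good to about 2 mm. A picture is of the moment at which its call begins. camera_params takes no time and is no camera call.
- ctrl.job_done(): hands the job in; it is judged then, once.
The state is a dict: "t": time; "joint_positions": joint angles; "joint_velocities": joint speeds; "effort": joint torques, N m; "ee_pos": TCP position; "tcp_rot": TCP orientation; "contact_force": force on the tool from outside, world axes, zero at the start; "moment": the same for the moment, N m; "grip_width": finger opening in m; "grasp_force": force on a finger pad.
Only numpy, scipy, OpenCV 4.12 (cv2) and the standard library are available. Lean on these libraries where they do the work, as an engineer would, in place of code of your own. Each camera call takes 0.05 s, during which the arm holds its last target. There are 200 camera calls.

## Task

The glaze scale rocks because its far left foot, at the corner where the orange wedge lies, has lost its rubber pad. Push the wedge along the table, thin end first, under that foot until the scale stands level, then press firmly down on the housing at the diagonally opposite corner, beside the display, to check that it no longer rocks. Do not pick anything up, leave the scale where it stands, and leave the jug, the mug and the glaze pot alone.

Things in the scene. Friction and masses are not known exactly. Their poses are not given: they have to be found in the camera images.
- scale: Loose grey bench scale, about 2.2 kg. Housing 230 (x) by 190 mm (y), underside 16, top 42 mm above the foot plane, steel pan 49. Origin: middle of the outline in the foot plane; x from the display strip (near side) to the back, y left, z up. Black rubber feet at (-90,-72), (-90,72), (90,-72) mm; a 6 mm shorter stub at (90,72), on which it leans 3 degrees (0.053 rad). Level: z axis vertical.
- short_foot (a point): Lowest point of the rounded grey stub (18 mm wide) under the far left corner of the scale, 23 mm inside the left and 25 mm inside the back edge of the housing. It touches the table at the start and stands 6 mm above it when the scale is level.
- check_corner (a point): Flat bare spot on the housing's top, 42 mm high, straight above the near right rubber foot (diagonally opposite the stub), 23 mm inside the right and 25 mm inside the front edge. Press here, within 40 mm, with some 5 to 15 N: unshimmed, the scale rocks at about 3 N; shimmed, it stands firm.
- wedge: Loose orange plastic wedge, 50 g, 120 mm long (x), 45 wide (y). Flat underside; the top slopes evenly from 16 mm at the thick end (-x) to 2 mm at the thin end (+x): 6 mm thick 34 mm behind the thin edge. Origin: centre of its underside. Slides alone at under 1 N, under the foot at 2 to 5 N; once the scale is level it goes firm, and 8 to 14 N shoves the scale along. It does not slide back.
- wedge_tip (a point): Middle of the wedge's thin edge, at its underside.
- wedge_butt (a point): Middle of the wedge's upright thick end face (45 mm wide, 16 mm high), at its underside: the face to push on.
- jug: Bystander: cream painted jug, 115 mm high, 92 mm across, handle along its +y side; origin under its centre.
- mug: Bystander: yellow mug, 85 mm high, 80 mm across, handle at its +y side; origin under its centre.
- glaze_pot: Bystander: small white glaze pot with blue lid, 56 mm high, 58 mm across; origin under its centre.
Not all that is in view belongs to the job. Leave any green or white look-alike of the wedge alone.

How it is judged:
By the outcome, as a careful person would: the job done as asked, in the order asked, and still so for the second after the job is handed in, with the robot touching nothing.
It also fails if it takes over 51 s, if anything falls off the work surface, if the arm or the gripper's body presses on something with over 40 N, if the wrist force passes 120 N, or if a joint passes its speed limit or range.

## Working session

There is one attempt and no reset: what is moved stays moved. The work goes in short steps, Python scripts to look and compute and a shell command to move; the robot and the scene stay as the last step left them, time stands still between calls to the robot, and variables do not carry over. Pictures are saved under pics/ and viewed, at most 10 in all, crops included, and the job is handed in when it is done.

```bash
ls; mkdir -p pics; python3 - <<'E'
from rig import ctrl
import cv2
for n in("scene","top"):
    cv2.imwrite(f"pics/{n}0.png",ctrl.grab_frame(n)); print(n,ctrl.camera_params(n))
s=ctrl.observe(); print({k:s[k] for k in("t","ee_pos","tcp_rot","contact_force","grip_width")})
E
```

```text
pics
scene {'intrinsics': array([[610.21901031,   0.        , 314.28784026],
       [  0.        , 610.21901031, 241.48255494],
       [  0.        ,   0.        ,   1.        ]]), 'k1': -0.19232653218337037, 'origin': array([1.24483909, 0.75591112, 1.05855203]), 'rotation': array([ 0.33441746,  0.85901858, -0.36426168, -0.13253479])}
top {'intrinsics': array([[488.54305227,   0.        , 311.62892658],
       [  0.        , 488.54305227, 241.08186135],
       [  0.        ,   0.        ,   1.        ]]), 'k1': -0.08886229611568379, 'origin': array([ 0.38499593, -0.0151751 ,  1.29249622]), 'rotation': array([-0.69703844,  0.71287574, -0.05639648,  0.05258343])}
{'t': 0.1, 'ee_pos': array([ 0.19053604, -0.62084243,  0.25534286]), 'tcp_rot': array([ 9.88929040e-01,  1.48386601e-01, -7.73437648e-05, -8.73823889e-04]), 'contact_force': array([ 0.13091062, -0.90380576, -0.04314595]), 'grip_width': 0.08530876400753017}
```

View pics/scene0.png

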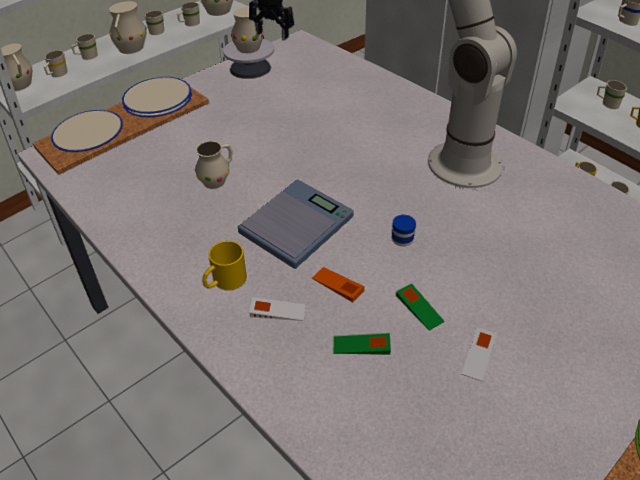

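View pics/top0.png

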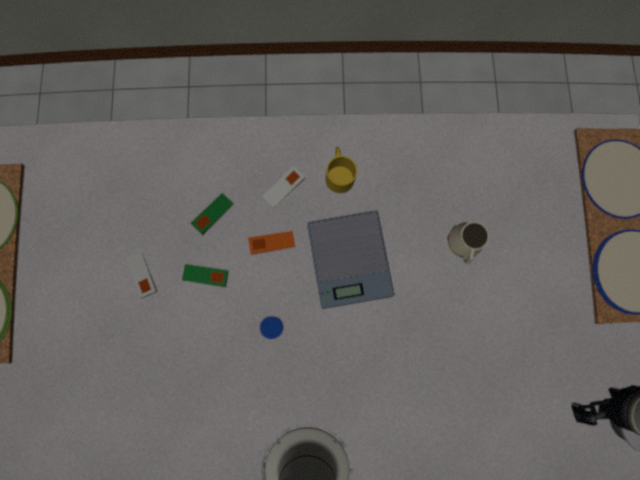

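Top view: the orange wedge is at (271,243), with its dark patch on the left end and its right end facing the scale's far left corner (310,222). It could be confused with green (212,214), green (205,275), white (284,187) and white (146,276). The description says orange, so I choose (271,243); in the scene view it is at (338,284). The scale is at (350,260) with its display nearest the robot, the pot at (271,327), the mug at (340,175) and the jug at (468,240). Next I check this in one close crop and measure.

```bash
cat > h.py <<'E'
import numpy as np,cv2
from scipy.spatial.transform import Rotation as R
from rig import ctrl
P={n:ctrl.camera_params(n) for n in("scene","top")}
def ray(n,uv):
    p=P[n];K=p["intrinsics"];d=(np.asarray(uv,float)-K[:2,2])/K[0,0]
    r=np.linalg.norm(d);q=r
    for _ in range(30): q=r/(1+p["k1"]*q*q)
    d=d*q/max(r,1e-9)
    return R.from_quat(p["rotation"]).apply([d[0],d[1],1.])
def onz(n,uv,z):
    d=ray(n,uv);o=P[n]["origin"];return o+d*(z-o[2])/d[2]
def cont(m):
    c=max(cv2.findContours(m.astype(np.uint8),0,cv2.CHAIN_APPROX_NONE)[0],key=cv2.contourArea);return c
def orange(im,roi):
    h=cv2.cvtColor(im,cv2.COLOR_BGR2HSV);m=(h[...,0]<14)&(h[...,1]>150)&(h[...,2]>70)
    k=np.zeros_like(m);x0,y0,x1,y1=roi;k[y0:y1,x0:x1]=1;return m&k
E
python3 - <<'E'
from h import *
t=cv2.imread("pics/top0.png");s=cv2.imread("pics/scene0.png")
a=cv2.resize(t[200:320,235:405],None,fx=3.4,fy=3.4,interpolation=cv2.INTER_CUBIC)[:, :578]
b=cv2.resize(s[170:310,235:375],None,fx=2,fy=2,interpolation=cv2.INTER_CUBIC)
o=np.zeros((408+0,800,3),np.uint8);o[:a.shape[0],:500]=cv2.resize(a,(500,353)) if 0 else a[:408,:500]
o[:280,510:790]=b
cv2.imwrite("pics/crop1.png",o)
for n,im,roi in(("top",t,(235,220,305,265)),("scene",s,(300,255,375,310))):
    c=cont(orange(im,roi));q=cv2.boxPoints(cv2.minAreaRect(c))
    ap=cv2.approxPolyDP(c,2.5,True)[:,0]
    print(n,cv2.contourArea(c))
    for u in (q if n=="top" else ap): print(u.round(1),onz(n,u,0)[:2].round(4),onz(n,u,.016)[:2].round(4))
h=cv2.cvtColor(t,cv2.COLOR_BGR2HSV);print("scale hsv",h[235,350],h[290,375],"table",h[330,350],h[240,420])
m=(h[...,1]>45)&(h[...,0]>95)&(h[...,0]<125);k=np.zeros_like(m);k[200:320,298:405]=1
c=cont(cv2.morphologyEx((m&k).astype(np.uint8),cv2.MORPH_CLOSE,np.ones((5,5))))
print("scale",cv2.contourArea(c));
for u in cv2.boxPoints(cv2.minAreaRect(c)): print(u.round(1),onz("top",u,.042)[:2].round(4))
E
```

```text
top 627.0
[248.2 237.8] [0.5987 0.1454] [0.5961 0.1434]
[291.7 230.9] [0.6148 0.0284] [0.612  0.0278]
[294.2 246.4] [0.5726 0.0225] [0.5702 0.0221]
[250.7 253.3] [0.5566 0.139 ] [0.5545 0.1371]
scene 719.5
[312 277] [0.6153 0.0275] [0.6248 0.0385]
[349 296] [0.5929 0.1283] [0.6027 0.1378]
[351 301] [0.5999 0.142 ] [0.6097 0.1513]
[363 291] [0.5589 0.1395] [0.5693 0.1488]
[363 286] [0.548  0.1288] [0.5586 0.1383]
[324 267] [0.5729 0.0231] [0.5831 0.0342]
scale hsv [120  12  82] [106  46  83] table [  0   7 114] [170   7 113]
scale 1582.0
[318.  282.9] [ 0.4707 -0.038 ]
[388.5 270.7] [ 0.498  -0.2203]
[392.8 295.2] [ 0.4348 -0.2284]
[322.2 307.4] [ 0.4082 -0.0473]
```

View pics/crop1.png

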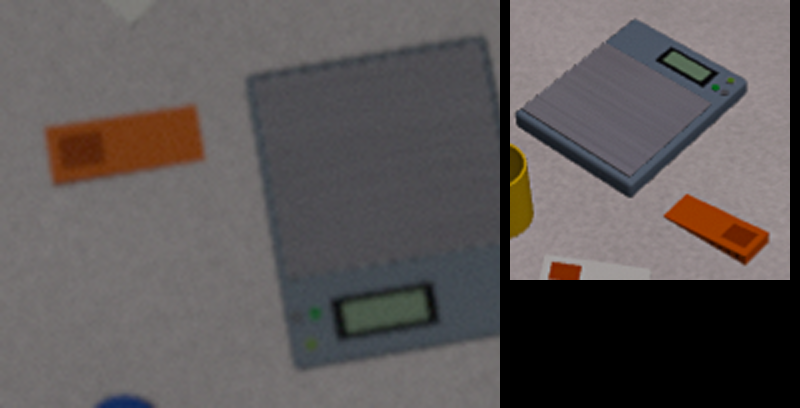

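The crop confirms the orange wedge: thick patched butt on the left (y≈0.14), thin edge on the right next to the scale's far left corner (top px 308,222). I'll get the scale's corners and the first arc.

```bash
cat >> h.py <<'E'
def scale(im,hs=(.034,.042,.050,.042)):
    """corners far-left, far-right, near-right, near-left from the top view"""
    g=cv2.GaussianBlur(cv2.cvtColor(im,cv2.COLOR_BGR2GRAY),(3,3),0);m=g<97
    k=np.zeros_like(m);k[200:325,299:405]=1
    m=cv2.morphologyEx((m&k).astype(np.uint8),cv2.MORPH_CLOSE,np.ones((9,9)));m=cv2.morphologyEx(m,cv2.MORPH_OPEN,np.ones((9,9)))
    q=cv2.boxPoints(cv2.minAreaRect(cont(m)))
    q=np.array([q[np.argmin(q@s)] for s in([1,1],[-1,1],[-1,-1],[1,-1])])
    return q,np.array([onz("top",u,z)[:2] for u,z in zip(q,hs)])
E
python3 - <<'E'
from h import *
q,c=scale(cv2.imread("pics/top0.png"));print(q.round(1),c.round(4))
print("sides",np.linalg.norm(c-np.roll(c,-1,0),axis=1))
X=c[0]+c[1]-c[2]-c[3];X/=np.linalg.norm(X);Y=np.array([-X[1],X[0]]);ctr=c.mean(0)-.0022*(X*.62+Y*.78)
foot=ctr+.09*X+.072*Y;chk=ctr-.09*X-.072*Y
print("X",X,"ctr",ctr,"foot",foot,"check",chk)
tip=np.array([.594,.0255]);b=np.array([.577,.1405]);d=tip-b;d/=np.linalg.norm(d);n=np.array([-d[1],d[0]])
print("d",d,np.degrees(np.arctan2(*d[::-1])),"tip->foot along",(foot-tip)@d,"lat",(foot-tip)@n)
s=ctrl.observe();T=R.from_quat(s["tcp_rot"]);p=s["ee_pos"]
goal=np.array([*(b-d*.045),p[2]]);y=T.as_matrix()[:,1]
yaw=np.degrees(np.arctan2(n[1],n[0])-np.arctan2(y[1],y[0]));v=goal-p;L=np.linalg.norm(v)
arc=L*np.radians(yaw)/2/np.sin(np.radians(yaw)/2)
print("goal",goal,"yaw",yaw,"arc",arc,"per row/28",T.inv().apply(R.from_euler("z",-yaw/2,degrees=True).apply(v/L))*arc/28*1000,-yaw/6/28)
E
```

```text
[[305.6 221. ]
 [379.8 208.3]
 [394.8 296.8]
 [320.6 309.5]] [[ 0.6344 -0.0095]
 [ 0.6624 -0.205 ]
 [ 0.4302 -0.2322]
 [ 0.4031 -0.043 ]]
sides [0.19743951 0.2337886  0.19105168 0.23365087]
X [0.99154064 0.12979664] ctr [ 0.53138235 -0.12430448] foot [ 0.61127565 -0.04123186] check [ 0.45148905 -0.2073771 ]
d [ 0.1462369 -0.9892496] -81.59108826739929 tip->foot along 0.06854079964513621 lat 0.007331271364239443
goal [0.57041934 0.18501623 0.25534286] yaw 81.3420212049493 arc 0.9703721387556037 per row/28 [ 3.43961403e+01 -4.23721534e+00  1.10785703e-02] -0.4841786976485078
```

```bash
python3 -m crank '[34.4,-4.2,0,0,0,-0.5,15, 34.4,-4.2,0,0,0,-0.5,15, 34.4,-4.2,0,0,0,-0.5,15, 34.4,-4.2,0,0,0,-0.5,15, 34.4,-4.2,0,0,0,-0.5,15, 34.4,-4.2,0,0,0,-0.5,15, 34.4,-4.2,0,0,0,-0.5,15, 34.4,-4.2,0,0,0,-0.5,15, 34.4,-4.2,0,0,0,-0.5,15, 34.4,-4.2,0,0,0,-0.5,15, 34.4,-4.2,0,0,0,-0.5,15, 34.4,-4.2,0,0,0,-0.5,15, 34.4,-4.2,0,0,0,-0.5,15, 34.4,-4.2,0,0,0,-0.5,15]'
python3 -m crank '[34.4,-4.2,0,0,0,-0.5,15, 34.4,-4.2,0,0,0,-0.5,15, 34.4,-4.2,0,0,0,-0.5,15, 34.4,-4.2,0,0,0,-0.5,15, 34.4,-4.2,0,0,0,-0.5,15, 34.4,-4.2,0,0,0,-0.5,15, 34.4,-4.2,0,0,0,-0.5,15, 34.4,-4.2,0,0,0,-0.5,15, 34.4,-4.2,0,0,0,-0.5,15, 34.4,-4.2,0,0,0,-0.5,15, 34.4,-4.2,0,0,0,-0.5,15, 34.4,-4.2,0,0,0,-0.5,15, 34.4,-4.2,0,0,0,-0.5,15, 34.4,-4.2,0,0,0,-0.5,15, 0,0,0,0,0,0,15,0,0,0,0,0,0,15,0,0,0,0,0,0,15]'
cat >> h.py <<'E'
def go(goal,head):
    """tool-frame shift mm and turn (6 deg units) to goal, tool y at right angles to heading, pointing down"""
    s=ctrl.observe();T=R.from_quat(s["tcp_rot"]);h=np.radians(head)
    y=np.array([-np.sin(h),np.cos(h),0]);z=np.array([0,0,-1.]);G=R.from_matrix(np.stack([np.cross(y,z),y,z],1))
    print("t",round(s["t"],2),"p",s["ee_pos"].round(4),"F",np.round(s["contact_force"],2),"w",round(s["grip_width"],4))
    print("shift",(T.inv().apply(goal-s["ee_pos"])*1000).round(1),"turn",(np.degrees((T.inv()*G).as_rotvec())/6).round(2),"tool x",T.as_matrix()[:,0].round(3))
E
python3 - <<'E'
from h import *
go(np.array([.5693,.1814,.035]),-79.3)
E
```

```text
t: 1.27
ee_pos: [0.5353, -0.2932, 0.2559]
tcp_rot: [0.869, 0.494, -0.0, -0.0]
contact_force: [0.4, -0.1, 0.5]
grip_width: 0.0129
grasp_force: 0.0
t: 2.68
ee_pos: [0.5718, 0.1778, 0.2559]
tcp_rot: [0.636, 0.772, -0.001, 0.0]
contact_force: [0.8, 0.1, 0.0]
grip_width: 0.0131
grasp_force: 0.0
t 2.68 p [0.5718 0.1778 0.2559] F [0.76 0.09 0.03] w 0.0131
shift [  4.2  -1.6 220.9] turn [-0.01  0.01  0.06] tool x [-0.192  0.981 -0.001]
```

```bash
python3 -m crank '[8,-1.6,35,0,0,0,15, 0,0,35,0,0,0,15, 0,0,35,0,0,0,15, 0,0,35,0,0,0,15, 0,0,30,0,0,0,15, 0,0,30,0,0,0,15, 0,0,20,0,0,0,15, 0,0,3,0,0,0,15, 0,0,0,0,0,0,15, 0,0,0,0,0,0,15]'
python3 - <<'E'
from h import *
t=ctrl.grab_frame("top");s=ctrl.grab_frame("scene")
o=np.zeros((400,800,3),np.uint8);o[:,:400]=cv2.resize(t[195:295,225:325],(400,400));o[:,400:]=cv2.resize(s[215:335,290:410],(400,400))
cv2.imwrite("pics/c2.png",o);go(np.array([.5693,.1814,.032]),-79.3)
E
```

```text
t: 3.52
ee_pos: [0.5697, 0.1852, 0.0341]
tcp_rot: [0.636, 0.771, 0.0, 0.0]
contact_force: [0.4, -0.0, 1.9]
grip_width: 0.0127
grasp_force: 0.0
t 3.62 p [0.5703 0.1859 0.0352] F [0.63 0.01 0.09] w 0.0128
shift [-4.2 -1.8  3.2] turn [ 0.03 -0.    0.05] tool x [-0.191  0.982  0.   ]
```

View pics/c2.png

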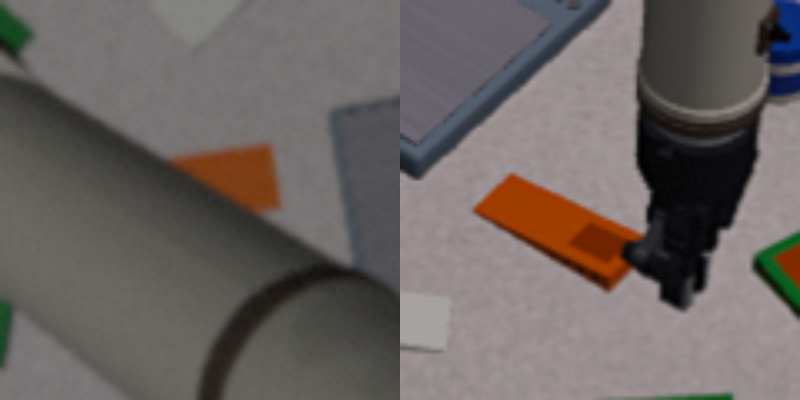

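The fingers stand behind the butt (scene crop; butt face at about crop (625,265), i.e. px (357,294)), clear of everything else. Pushing now, mostly before contact with the foot.

```bash
python3 -m crank '[-8,-1.0,2,0,0,0,15, -8,0,0,0,0,0,15, -6,0,0,0,0,0,15, -5,0,0,0,0,0,15, -5,0,0,0,0,0,15, -5,0,0,0,0,0,15, -5,0,0,0,0,0,15, -5,0,0,0,0,0,15, -5,0,0,0,0,0,15, -5,0,0,0,0,0,15, -5,0,0,0,0,0,15, -5,0,0,0,0,0,15, -5,0,0,0,0,0,15, -5,0,0,0,0,0,15, -5,0,0,0,0,0,15, -5,0,0,0,0,0,15, 0,0,0,0,0,0,15, 0,0,0,0,0,0,15]'
cat > look.py <<'E'
from h import *
import sys
s=ctrl.grab_frame("scene");t=ctrl.grab_frame("top")
n=sys.argv[1];cv2.imwrite(f"pics/s{n}.png",s);cv2.imwrite(f"pics/t{n}.png",t)
o=np.zeros((480,800,3),np.uint8);o[:,:400]=cv2.resize(t[180:324,285:405],(400,480));o[:,400:]=cv2.resize(s[180:324,235:355],(400,480))
cv2.imwrite(f"pics/c{n}.png",o)
c=cont(orange(s,(270,225,385,320)))
for u in cv2.approxPolyDP(c,2.5,True)[:,0]: print(u,onz("scene",u,0)[:2].round(4),onz("scene",u,.016)[:2].round(4))
go(np.zeros(3),-79.3)
E
python3 look.py 3
```

```text
t: 5.12
ee_pos: [0.5845, 0.0997, 0.0312]
tcp_rot: [0.636, 0.772, -0.0, 0.0]
contact_force: [0.6, 0.3, 0.3]
grip_width: 0.0129
grasp_force: 0.0
[293 268] [ 0.629  -0.0248] [ 0.6383 -0.013 ]
[330 286] [0.6037 0.0767] [0.6134 0.087 ]
[331 290] [0.6104 0.0872] [0.62   0.0973]
[336 288] [0.5978 0.0906] [0.6076 0.1007]
[336 283] [0.5872 0.0795] [0.5971 0.0897]
[322 274] [0.5917 0.0365] [0.6016 0.0473]
[328 269] [0.5704 0.0343] [0.5806 0.0453]
[305 260] [ 0.5907 -0.025 ] [ 0.6005 -0.0132]
t 5.22 p [0.5843 0.1005 0.0313] F [-0.01  0.23  0.32] w 0.0131
shift [  13.6 -592.7   31.3] turn [-0.   -0.    0.06] tool x [-0.192  0.981  0.   ]
```

View pics/c3.png

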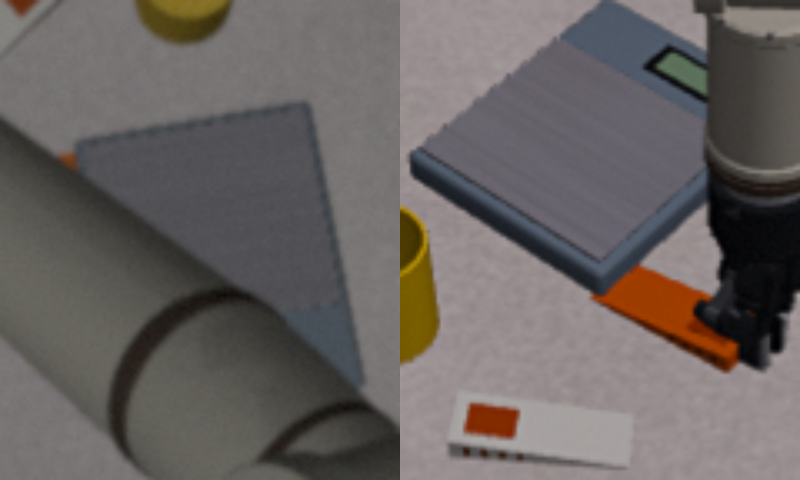

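The wedge's tip is about to go under the scale's far left corner (crop (600,290), px (295,267)), aligned with the foot. I'll push on in smaller steps and watch the force.

```bash
python3 -m crank '[-3,0,0,0,0,0,15, -3,0,0,0,0,0,15, -3,0,0,0,0,0,15, -3,0,0,0,0,0,15, -3,0,0,0,0,0,15, -3,0,0,0,0,0,15, -3,0,0,0,0,0,15]'
python3 -m crank '[-2,0,0,0,0,0,15, -2,0,0,0,0,0,15, -2,0,0,0,0,0,15]'
python3 -m crank '[-2,0,0,0,0,0,15, -2,0,0,0,0,0,15, -2,0,0,0,0,0,15]'
python3 look.py 4
```

```text
t: 5.8
ee_pos: [0.5885, 0.0796, 0.0314]
tcp_rot: [0.636, 0.772, 0.0, -0.0]
contact_force: [-1.1, 3.1, 0.8]
grip_width: 0.0127
grasp_force: 1.6
t: 6.05
ee_pos: [0.5896, 0.0736, 0.0314]
tcp_rot: [0.636, 0.772, 0.0, 0.0]
contact_force: [-1.0, 3.3, 1.4]
grip_width: 0.0129
grasp_force: 1.6
t: 6.3
ee_pos: [0.5907, 0.0678, 0.0313]
tcp_rot: [0.636, 0.772, 0.0, -0.0]
contact_force: [-0.6, 3.7, 1.4]
grip_width: 0.0131
grasp_force: 1.7
[284 261] [ 0.6298 -0.057 ] [ 0.6391 -0.0447]
[283 264] [ 0.638  -0.0511] [ 0.6472 -0.0389]
[318 279] [0.6093 0.0417] [0.6189 0.0525]
[320 284] [0.6164 0.0564] [0.6259 0.067 ]
[325 282] [0.6037 0.0598] [0.6134 0.0703]
[324 277] [0.5947 0.0467] [0.6046 0.0574]
[310 267] [5.973e-01 4.000e-04] [0.6071 0.0118]
[315 262] [ 0.5775 -0.0037] [0.5876 0.0078]
[305 258] [ 0.5862 -0.0301] [ 0.5962 -0.0182]
[293 267] [ 0.6269 -0.0272] [ 0.6362 -0.0154]
t 6.4 p [0.5909 0.0672 0.0313] F [0.25 2.34 1.52] w 0.0127
shift [  47.1 -592.9   31.3] turn [0.   0.01 0.06] tool x [-0.191  0.982 -0.001]
```

```bash
python3 -m crank '[-2,0,0,0,0,0,15, -2,0,0,0,0,0,15]'
python3 -m crank '[-2,0,0,0,0,0,15]'
python3 -m crank '[-2,0,0,0,0,0,15]'
python3 look.py 5 | tail -2
```

```text
t: 6.57
ee_pos: [0.5915, 0.0642, 0.0313]
tcp_rot: [0.635, 0.772, 0.0, -0.0]
contact_force: [-0.1, 4.0, 1.4]
grip_width: 0.0128
grasp_force: 1.7
t: 6.65
ee_pos: [0.5919, 0.0621, 0.0313]
tcp_rot: [0.636, 0.772, 0.0, -0.0]
contact_force: [-0.0, 3.0, 1.7]
grip_width: 0.0127
grasp_force: 1.7
t: 6.73
ee_pos: [0.5923, 0.0601, 0.0313]
tcp_rot: [0.636, 0.772, 0.0, -0.0]
contact_force: [-0.4, 3.3, 1.1]
grip_width: 0.0129
grasp_force: 1.9
t 6.83 p [0.5924 0.0595 0.0313] F [-0.1   1.71  0.82] w 0.0128
shift [  55.  -592.9   31.3] turn [0.   0.   0.06] tool x [-0.191  0.982 -0.   ]
```

View pics/c5.png

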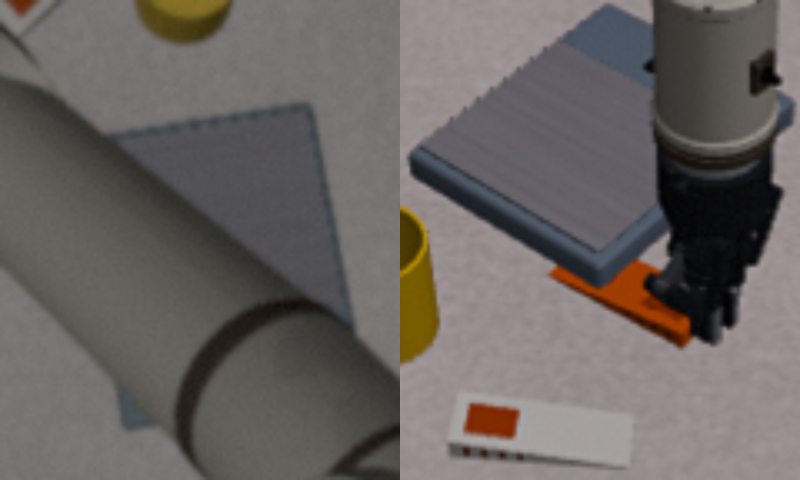

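```bash
python3 -m crank '[-1.5,0,0,0,0,0,15, -1.5,0,0,0,0,0,15]' | grep -E "ee_pos|contact"
python3 -m crank '[-1,0,0,0,0,0,15]'| grep -E "ee_pos|contact"
python3 -m crank '[-1,0,0,0,0,0,15]'| grep -E "ee_pos|contact"
python3 -m crank '[-1,0,0,0,0,0,15]'| grep -E "ee_pos|contact"
python3 look.py 6 | tail -2
python3 - <<'E'
from h import *
# apparent shift of scene patches at the scale's corners since the start (sub-pixel)
a=cv2.imread("pics/s0.png") if 0 else cv2.imread("pics/scene0.png")
for n in(3,4,5,6):
    b=cv2.imread(f"pics/s{n}.png");o=[]
    for nm,(u,v) in dict(FL=(294,252),FR=(245,225),NR=(297,188)).items():
        A,B=(cv2.cvtColor(i[v-12:v+12,u-12:u+12],6).astype(np.float32) for i in(a,b))
        o.append((nm,np.round(cv2.phaseCorrelate(A,B,cv2.createHanningWindow((24,24),cv2.CV_32F))[0],2)))
    print(n,o)
E
```

```text
ee_pos: [0.5927, 0.0578, 0.0314]
contact_force: [-1.3, 5.2, 1.4]
ee_pos: [0.5929, 0.0571, 0.0314]
contact_force: [-1.3, 5.4, 0.5]
ee_pos: [0.593, 0.0565, 0.0314]
contact_force: [-1.4, 6.0, 0.5]
ee_pos: [0.5931, 0.0559, 0.0314]
contact_force: [-1.0, 6.5, 1.0]
t 7.35 p [0.5931 0.0556 0.0314] F [-0.39  6.85  1.34] w 0.0127
shift [  59.8 -592.7   31.3] turn [ 0.   -0.02  0.07] tool x [-0.193  0.981  0.002]
3 [('FL', array([-0.24,  0.09])), ('FR', array([-0.05,  0.08])), ('NR', array([-0.08, -0.04]))]
4 [('FL', array([ 0.21, -1.47])), ('FR', array([-0.22, -0.6 ])), ('NR', array([0.11, 0.42]))]
5 [('FL', array([ 0.1 , -1.91])), ('FR', array([ 0.11, -0.37])), ('NR', array([2.31, 1.16]))]
6 [('FL', array([-0.05, -1.44])), ('FR', array([ 0.13, -0.62])), ('NR', array([2.54, 0.55]))]
```

The force climbed from 3 to 7 N over the last 2–3 mm while the motion stalled, and the foot is about 33 mm behind the tip, so the wedge has gone firm. I'll back off and rise, then check from above.

```bash
python3 -m crank '[6,0,0,0,0,0,15, 15,0,0,0,0,0,15, 15,0,0,0,0,0,15, 0,0,-20,0,0,0,0, 0,0,-40,0,0,0,0, 0,0,-40,0,0,0,0, 35,0,-20,0,0,0,0, 35,0,0,0,0,0,0, 35,0,0,0,0,0,0, 35,0,0,0,0,0,0,0,0,0,0,0,0,0,0,0,0,0,0,0,0]' | grep -E "ee_pos|contact"
python3 look.py 7
python3 - <<'E'
from h import *
a=cv2.imread("pics/scene0.png");b=cv2.imread("pics/s7.png");o=[]
for nm,(u,v) in dict(FL=(294,252),FR=(245,225),NR=(297,188),NL=(347,215)).items():
    A,B=(cv2.cvtColor(i[v-12:v+12,u-12:u+12],6).astype(np.float32) for i in(a,b))
    o.append((nm,np.round(cv2.phaseCorrelate(A,B,cv2.createHanningWindow((24,24),cv2.CV_32F))[0],2)))
    # expected image shift for a 7 mm rise / 7 mm drop at that point
print(o)
p0=onz("scene",(294,252),.035);d=P["scene"];Rm=R.from_quat(d["rotation"])
f=lambda p:(lambda c:610*c[:2]/c[2])(Rm.inv().apply(p-d["origin"]))
print("7mm rise px",f(p0+[0,0,.007])-f(p0), "10mm -y",f(p0+[0,-.01,0])-f(p0))
q,c=scale(cv2.imread("pics/t7.png"),(.042,)*4);print(q.round(1),c.round(4),c.mean(0))
X=c[0]+c[1]-c[2]-c[3];X/=np.linalg.norm(X);Y=np.array([-X[1],X[0]]);print(X,"chk",c.mean(0)-.09*X-.072*Y)
E
```

```text
ee_pos: [0.5587, 0.229, 0.1515]
contact_force: [-0.6, -0.4, -0.5]
[278 261] [ 0.6404 -0.0669] [ 0.6496 -0.0545]
[315 278] [0.6123 0.0346] [0.6218 0.0455]
[317 282] [0.6173 0.0471] [0.6268 0.0578]
[328 272] [0.577  0.0414] [0.5871 0.0522]
[328 267] [0.566  0.0296] [0.5762 0.0406]
[306 258] [ 0.5844 -0.0284] [ 0.5944 -0.0166]
[295 266] [ 0.6213 -0.0265] [ 0.6307 -0.0146]
[282 259] [ 0.6291 -0.0654] [ 0.6384 -0.053 ]
t 8.45 p [0.56   0.2251 0.1508] F [ 0.36 -0.72  0.35] w -0.0001
shift [-113.7 -592.6  151.5] turn [-0.01  0.02  0.05] tool x [-0.191  0.982 -0.003]
[('FL', array([-0.  , -1.56])), ('FR', array([ 0.12, -0.52])), ('NR', array([2.86, 0.85])), ('NL', array([-0.04, -0.14]))]
7mm rise px [-0.11669582 -2.09134263] 10mm -y [-2.75874851 -2.19699779]
[[281.9 225.5]
 [379.3 208.5]
 [397.6 313.3]
 [300.1 330.2]] [[ 0.6223  0.0524]
 [ 0.6619 -0.2038]
 [ 0.3885 -0.2387]
 [ 0.3521  0.0102]] [ 0.50621461 -0.09497937]
[0.99009974 0.14036564] chk [ 0.42721196 -0.17889946]
```

View pics/c7.png

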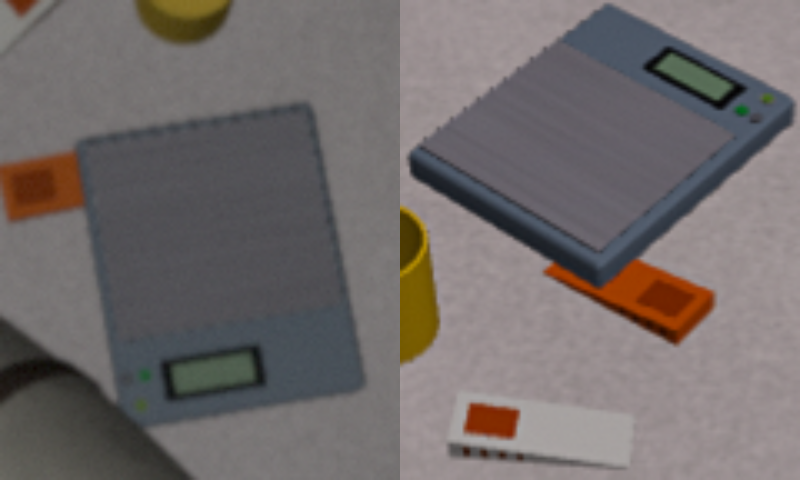

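The wedge now sits under the far left corner (top crop (80,185), px (309,235)), with its butt at scene px (322,276), and the arm is clear of the scale. To verify level, I'll track features on the scale between the first picture and now and fit a rigid motion.

```bash
cat > tilt.py <<'E'
from h import *
import sys
from scipy.optimize import least_squares
ctr=np.array([.5314,-.1243,0]);X=np.array([.991,.131,0]);Y=np.array([-.131,.991,0])
ax=(-.09*X+.072*Y);ax=(.09*X-.072*Y)/np.linalg.norm(ax)   # diagonal; start tilt lowers far left
tl=R.from_rotvec(.053*ax*np.sign(np.cross(ax,X+Y)[2])*-1)
nrm=tl.apply([0,0,1.]);o0=ctr+[0,0,0]+nrm*.046
print("FL height change at start mm",1000*(tl.apply(.09*X+.072*Y)[2]))
def proj(n,p):
    d=P[n];c=R.from_quat(d["rotation"]).inv().apply(p-d["origin"]);c=c[:,:2]/c[:,2:]
    return c*(1+d["k1"]*(c**2).sum(1))[:,None]*d["intrinsics"][0,0]+d["intrinsics"][:2,2]
D=[]
polys=dict(scene=[(243,224),(297,186),(350,213),(294,256)],top=[(311,223),(376,213),(391,293),(323,304)])
for n,f0,f1 in(("scene","scene0","s"+sys.argv[1]),("top","top0","t"+sys.argv[1])):
    a,b=(cv2.cvtColor(cv2.imread(f"pics/{f}.png"),6) for f in(f0,f1))
    m=np.zeros_like(a);cv2.fillConvexPoly(m,np.array(polys[n]),255)
    if n=="top": m[295:]=0
    k=cv2.goodFeaturesToTrack(a,80,.01,4,mask=m)
    k2,st,_=cv2.calcOpticalFlowPyrLK(a,b,k,None,winSize=(13,13),maxLevel=1);k3,_,_=cv2.calcOpticalFlowPyrLK(b,a,k2,None,winSize=(13,13),maxLevel=1)
    ok=(st[:,0]==1)&(np.linalg.norm(k3-k,axis=2)[:,0]<.3);k,k2=k[ok,0],k2[ok,0]
    O=P[n]["origin"];r=np.array([ray(n,u) for u in k]);p=O+r*(((o0-O)@nrm)/(r@nrm))[:,None]
    D.append((n,p,k2-k));print(n,len(k))
def res(q):
    w=R.from_rotvec(q[:3]);out=[]
    for n,p,f in D: out.append((proj(n,w.apply(p-ctr)+ctr+q[3:]/10)-proj(n,p)-f).ravel())
    return np.concatenate(out)
s=least_squares(res,np.zeros(6),loss="soft_l1",f_scale=.2);w=s.x[:3]
cov=np.sqrt(np.diag(np.linalg.inv(s.jac.T@s.jac)))*np.median(abs(res(s.x)))*1.5
tot=R.from_rotvec(w)*tl;print("turn",w.round(4),"+-",cov[:3].round(4),"shift mm",(s.x[3:]*100).round(2))
z=tot.apply([0,0,1.]);print("left-over tilt deg",np.degrees(np.arccos(z[2])).round(2),"foot heights mm FL FR NL NR",[round(1000*(tot.apply(a*.09*X+b*.072*Y)[2]),2) for a,b in((1,1),(1,-1),(-1,1),(-1,-1))])
E
python3 tilt.py 7
```

```text
FL height change at start mm -5.954543008186315
scene 13
top 11
turn [ 0.0394 -0.0346 -0.0046] +- [0.004  0.004  0.0024] shift mm [ 0.25 -0.49  0.1 ]
left-over tilt deg 0.53 foot heights mm FL FR NL NR [np.float64(0.08), np.float64(1.05), np.float64(-1.05), np.float64(-0.08)]
```

Level: the tilt across the stub's diagonal is 0.1 mm of foot height, and the scale moved less than 1 mm. Now to the check corner.

```bash
python3 - <<'E'
from h import *
go(np.array([.4515,-.2074,.151]),-79.3)
E
```

```text
t 8.45 p [0.56   0.2251 0.1508] F [ 0.36 -0.72  0.35] w -0.0001
shift [-403.8 -189.1    1. ] turn [-0.01  0.02  0.05] tool x [-0.191  0.982 -0.003]
```

```bash
python3 -m crank '[-29,-13.5,0,0,0,0,0, -29,-13.5,0,0,0,0,0, -29,-13.5,0,0,0,0,0, -29,-13.5,0,0,0,0,0, -29,-13.5,0,0,0,0,0, -29,-13.5,0,0,0,0,0, -29,-13.5,0,0,0,0,0, -29,-13.5,0,0,0,0,0, -29,-13.5,0,0,0,0,0, -29,-13.5,0,0,0,0,0, -29,-13.5,0,0,0,0,0, -29,-13.5,0,0,0,0,0, -29,-13.5,0,0,0,0,0, -29,-13.5,0,0,0,0,0, 0,0,30,0,0,0,0, 0,0,20,0,0,0,0, 0,0,15,0,0,0,0, 0,0,0,0,0,0,0, 0,0,0,0,0,0,0]' | grep -E "ee_pos|contact"
python3 - <<'E'
from h import *
go(np.array([.4515,-.2074,.067]),-79.3)
s=ctrl.grab_frame("scene");cv2.imwrite("pics/s8.png",s);cv2.imwrite("pics/c8.png",cv2.resize(s[160:300,235:375],(560,560)))
E
```

```text
ee_pos: [0.4506, -0.2092, 0.0857]
contact_force: [-0.0, -0.0, 1.0]
t 10.03 p [ 0.4506 -0.2092  0.0857] F [-0.03 -0.01  1.05] w -0.0001
shift [ 1.6  1.2 18.7] turn [-0.02 -0.01  0.04] tool x [-0.189  0.982  0.001]
```

View pics/c8.png

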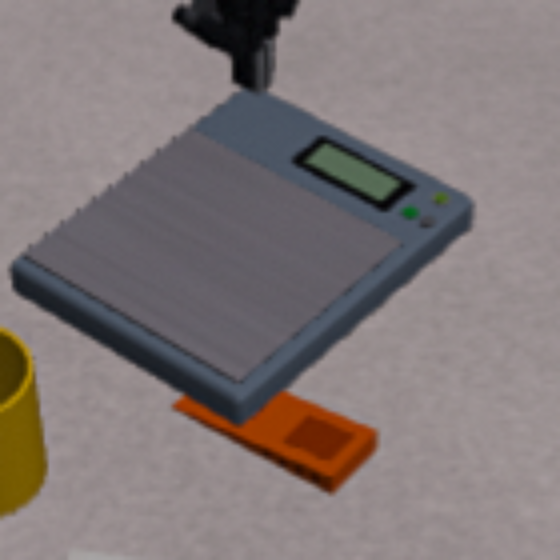

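The fingertips hover just above the bare near right corner (crop (252,90), px (298,182)), to the right of the display. Pressing down gently.

```bash
python3 -m crank '[0,0,5,0,0,0,0, 0,0,5,0,0,0,0, 0,0,4,0,0,0,0, 0,0,2,0,0,0,0, 0,0,1,0,0,0,0]' | grep -E "ee_pos|contact"
for i in 1; do :; done
python3 -m crank '[0,0,1,0,0,0,0]' | grep -E "ee_pos|contact"
python3 -m crank '[0,0,1,0,0,0,0]' | grep -E "ee_pos|contact"
```

```text
ee_pos: [0.452, -0.2077, 0.0691]
contact_force: [-0.5, -0.5, -0.7]
ee_pos: [0.4521, -0.2077, 0.0683]
contact_force: [0.3, -0.3, 0.4]
ee_pos: [0.4522, -0.2077, 0.0673]
contact_force: [0.6, -0.5, -0.1]
```

```bash
python3 -m crank '[0,0,0.7,0,0,0,0]' | grep -E "ee_pos|contact"
python3 -m crank '[0,0,0.7,0,0,0,0]' | grep -E "ee_pos|contact"
python3 -m crank '[0,0,0.7,0,0,0,0]' | grep -E "ee_pos|contact"
```

```text
ee_pos: [0.4522, -0.2078, 0.0667]
contact_force: [-2.2, 1.1, 7.9]
ee_pos: [0.4522, -0.2078, 0.0665]
contact_force: [-3.5, 1.4, 14.6]
ee_pos: [0.4522, -0.2078, 0.0663]
contact_force: [-6.3, 1.1, 22.3]
```

It stands firm: 0.2 mm per 7 N. At 22 N I'm over the suggested range, so I'll ease to about 10 N and hold.

```bash
python3 -m crank '[0,0,-1.1,0,0,0,0, 0,0,0,0,0,0,0]' | grep -E "ee_pos|contact"
python3 -m crank '[0,0,0,0,0,0,0, 0,0,0,0,0,0,0, 0,0,0,0,0,0,0, 0,0,0,0,0,0,0, 0,0,0,0,0,0,0, 0,0,0,0,0,0,0]' | grep -E "ee_pos|contact"
```

```text
ee_pos: [0.4524, -0.2079, 0.0668]
contact_force: [-0.6, -0.5, 4.5]
ee_pos: [0.4524, -0.2079, 0.0667]
contact_force: [-0.8, 0.5, 6.0]
```

```bash
python3 -m crank '[0,0,0.5,0,0,0,0, 0,0,0,0,0,0,0, 0,0,0,0,0,0,0, 0,0,0,0,0,0,0, 0,0,0,0,0,0,0, 0,0,0,0,0,0,0, 0,0,0,0,0,0,0, 0,0,0,0,0,0,0, 0,0,0,0,0,0,0]' | grep -E "ee_pos|contact"
python3 -m crank '[0,0,-3,0,0,0,0, 0,0,-10,0,0,0,0, 0,0,-30,0,0,0,0, 0,0,-40,0,0,0,0, 0,0,-40,0,0,0,0, 0,-35,0,0,0,0,0, -30,-30,0,0,0,0,0, -40,-10,0,0,0,0,0, -40,-10,0,0,0,0,0, -40,0,0,0,0,0,0, -40,0,0,0,0,0,0, 0,0,0,0,0,0,0, 0,0,0,0,0,0,0, 0,0,0,0,0,0,0]' | grep -E "t:|ee_pos|contact"
python3 look.py 9; python3 tilt.py 9
```

```text
ee_pos: [0.4524, -0.2079, 0.0666]
contact_force: [-2.5, 0.3, 10.7]
t: 13.5
ee_pos: [0.4055, -0.409, 0.1887]
tcp_rot: [0.636, 0.772, 0.001, -0.0]
contact_force: [0.9, 0.6, -0.3]
[278 261] [ 0.6404 -0.0669] [ 0.6496 -0.0545]
[315 278] [0.6123 0.0346] [0.6218 0.0455]
[317 282] [0.6173 0.0471] [0.6268 0.0578]
[328 272] [0.577  0.0414] [0.5871 0.0522]
[328 267] [0.566  0.0296] [0.5762 0.0406]
[306 258] [ 0.5844 -0.0284] [ 0.5944 -0.0166]
[295 266] [ 0.6213 -0.0265] [ 0.6307 -0.0146]
[282 259] [ 0.6291 -0.0654] [ 0.6384 -0.053 ]
t 13.6 p [ 0.4057 -0.4081  0.189 ] F [-0.31  0.69 -0.26] w 0.0002
shift [ 479.  -318.7  189.4] turn [-0.   -0.01  0.08] tool x [-0.194  0.981  0.001]
FL height change at start mm -5.954543008186315
scene 12
top 19
turn [ 0.0383 -0.0326 -0.0044] +- [0.0053 0.007  0.0019] shift mm [ 0.32 -0.47  0.03]
left-over tilt deg 0.5 foot heights mm FL FR NL NR [np.float64(-0.17), np.float64(0.92), np.float64(-0.92), np.float64(0.17)]
```

View pics/c9.png

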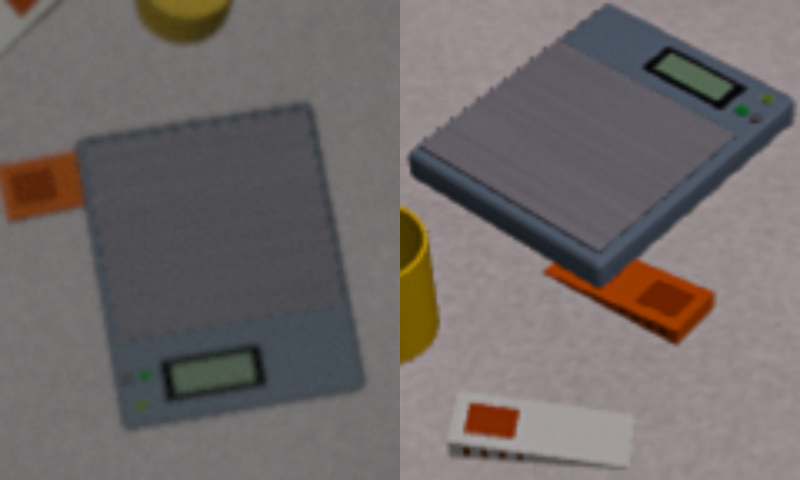

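The scale is still level with the wedge in place under the far left corner (butt at px (322,276), as before the press). The arm is clear and touching nothing.

```bash
python3 -c "
from rig import ctrl
print(ctrl.job_done())"
```

```text
the job is handed in; nothing more can be done
None
```

The wedge is under the far left foot, the scale stands level to within measurement and moved under 1 mm, and it held firm when pressed at the check corner (about 11 N held, after briefly overshooting to 22 N, above the 5 to 15 N asked); handed in at 13.6 s.

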